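One click more under the mug

TASK

On the twin cup warmer, turn up the heat under the mug by exactly one click: roll the knurled thumb wheel in front of the plate that carries the mug to the right with a fingertip until it clicks into the next setting, then take the hand away. Leave the other wheel at its setting, and leave the mug, the jar, the salt shaker and the lemon standing where they are; nothing is to be gripped or lifted.

Things in the scene. Friction and masses are not known exactly. Their poses are not given: they have to be found in the camera images.
- warmer: White twin cup warmer, fixed, 232 mm deep (x) by 204 mm wide (y). Origin on the worktop, mid-width; +x to its rear, +y to its left seen from the robot, z up. Front console (x -120 to -50 mm): flat top at 56 mm. Behind it two round dark plates 96 mm across, side by side; before each plate a black knurled thumb wheel, set edge-on (axle along x), shows through a slot in the console's top.
- left_dial_top (a point): Highest point of the left wheel's rim, 60 mm above the worktop (warmer x -85, y +53 mm; fixed to the warmer, same axes). Wheel 56 mm in diameter, 18 mm wide (x); only 4 mm of the rim stands out of the console, 29 mm long (y). A fingertip pressed down on it lightly (3 to 10 N) and drawn along y turns it: the rim follows the fingertip unless it slips.
- right_dial_top (a point): The same for the right thumb wheel (at x -85 mm, y -53 mm of the warmer).
- dial_left (a joint): Angle of the left wheel, rad. Detents at 0 (off), 0.524, 1.047, 1.571, 2.094 (hottest): 14.7 mm at the rim per click. Grows as the top of the wheel is drawn to the right (-y of the warmer). A detent holds with about 1 N at the rim; past half-way (7.3 mm) the wheel, let go, snaps on to the next one. Starts at rest in the detent at 0.524.
- dial_right (a joint): Angle of the right wheel, rad; detents, direction and forces as for the left wheel. Starts at rest in the detent at 1.047.
- left_needle_tip (a point): Tip of a white needle, 16 mm from its axle, on the console's front face below the left wheel; it turns with the wheel (axle 32 mm above the worktop) over a black face with five white ticks: 60 degrees left of upright at off, upright at 1.047 rad, 60 degrees right at the hottest.
- right_needle_tip (a point): The same for the right thumb wheel.
- left_plate (a point): Centre of the left warming plate's top, 34 mm above the worktop, 121 mm behind the left thumb wheel. Keep the wrist low near here: a wall cabinet hangs over the rear of the worktop (world x beyond about 0.6 m, underside 0.52 m above the worktop).
- right_plate (a point): Centre of the right warming plate's top, 121 mm behind the right thumb wheel.
- mug_center (a point): White mug with grey dots and a handle, 82 mm across (114 mm with handle), 91 mm high, standing loose on one of the two plates; point on its axis, half-way up.
- jar_center (a point): Round glass jar with a grey lid, 66 mm across, 100 mm high, standing loose on the other plate; its centre.
- shaker_center (a point): Salt shaker, 44 mm across, 90 mm high, standing loose on the worktop to the right of the lemon; its centre.
- lemon_center (a point): Lemon, 70 by 52 by 51 mm, lying loose on the worktop to the right of the warmer; its centre.

How it is judged:
At the end, for the whole second after the job is handed in: The wheel in front of the mug's plate rests (below 0.1 rad/s) one detent higher than it started (left wheel 1.047, right wheel 1.571), within 0.13 rad; the other wheel's needle tip is within 3 mm of its start; mug, jar, shaker and lemon are within 10 mm of where they stood (((horizontal distance between mug_center and left_plate below 0.045 m and value of joint dial_left between 0.917 and 1.177 rad and velocity of joint dial_left between -0.1 and 0.1 rad/s and distance of right_needle_tip from where it was at the start of the episode below 0.003 m) or (horizontal distance between mug_center and right_plate below 0.045 m and value of joint dial_right between 1.441 and 1.701 rad and velocity of joint dial_right between -0.1 and 0.1 rad/s and distance of left_needle_tip from where it was at the start of the episode below 0.003 m)) and distance of each of mug_center, jar_center, shaker_center, lemon_center from where it was at the start of the episode below 0.01 m); the robot touches nothing.
It fails at once if the wheel in front of the jar's plate is turned out of its setting ((horizontal distance between mug_center and left_plate below 0.045 m and distance of right_needle_tip from where it was at the start of the episode above 0.006 m) or (horizontal distance between mug_center and right_plate below 0.045 m and distance of left_needle_tip from where it was at the start of the episode above 0.006 m)).
It fails at once if the mug, the jar, the shaker or the lemon is lifted or shifted by more than 15 mm (distance of any of mug_center, jar_center, shaker_center, lemon_center from where it was at the start of the episode above 0.015 m).
It also fails if it takes over 29 s, if anything falls off the work surface, if the arm or the gripper's body presses on something with over 40 N, if the wrist force passes 120 N, or if a joint passes its speed limit or range.

ROBOT

A 7-joint arm with a two-finger parallel gripper is mounted at the origin on a cart in front of the work surface, level with it; the furniture and walls round the work are solid. World frame = base frame: x ahead of the robot, y to its left, z up, the work surface at z = 0. Lengths are in m, angles in rad, forces in N, time in s.
With the tool pointing down it reaches from about 0.425 to 0.825 m from the base axis. Payload 3.6 kg.
Tool frame: the origin (TCP) lies midway between the tips of the shut fingers; the grasp point (between the pads) lies 19 mm behind it; z points along the fingers, y is the line along which they close (so a half turn about z gives the same grasp; the last joint's range is limited). The gripper opens to 85 mm and grips with 20 to 120 N. Pads are 22 mm wide; open, the fingers measure 114 mm over their backs; the gripper's body (76 mm by 85 mm) begins 54 mm behind the grasp point. The pads swing forward as they close: fully open they stand 13 mm farther back than shut.
Start: joints at [1.107, 0.615, -0.013, 1.423, 0.008, 1.103, -0.04], TCP at [0.276, -0.589, 0.231] pointing down, gripper open.
Joint ranges: [-3.12, 3.12], [-0.3, 2.06], [-1.34, 1.32], [0.26, 2.42], [-1.36, 4.5], [0.01, 1.98], [-2.84, 2.84]. Speed limits (rad/s): [2.79, 2.79, 3.14, 3.14, 3.14, 3.14, 3.14].

INTERFACE

Orientations are given as a rotation vector (axis times angle).
In Python, from plant import env, vision, finish_job gives the robot as it stands.
- The arm moves only by the tool servo_tool, never from a script. Its argument "moves" is a list of rows, each an object of numbers: "grip": the closure, from 0 (fully open) to 1 (shut); "dx", "dy", "dz": the shift along the world's x, y, z in cm; "twist": the turn about the world's z in rad. A call has 1 to 8 rows; each row shifts and turns the commanded pose from where the row before left it; what a row does not reach is not made up. A row lasts 1/12 s, in which the tool goes at most 41.7 mm and 7.16 degrees, less where a joint would pass 70% of its speed; a pose out of reach is approached as far as the arm can. A call is refused whole if a number of a shift passes 4.17 or a number of a turn 0.125, either way. A call with a gripper value outside its range is refused whole. The fingers move at their own pace and stop on an object; "force" is the grip in N (left out, the last holds). Time passes only in rows, so rows that do not move let the fingers close. It gives the time, the measured TCP pose, the force, the opening and the grip force at its end, in the units of the state.
- env.get_obs(): the state, without advancing time (a new reading comes with each control period).
- vision.get_image(name): name is "scene" or "top"; returns the picture (420x560x3 uint8, blue, green, red); there is no depth.
- vision.calibration(name): a dict with "fovy" (degrees; the focal length in pixels is half the picture's height over the tangent of half this angle, whatever the lens; pixels are square), "cx", "cy" (the principal point, pixels), "R" (3x3) and "t" (3): a world point X has camera coordinates R X + t. Camera axes: x right, y down, z forward; pixel columns grow to the right and rows downward; lengths in m; the calibration is good to about 2 mm. A picture is of the moment at which its call begins. calibration takes no time and is no camera call.
- finish_job(): hands the job in; it is judged then, once.
The state is a dict: "time": time; "joints": joint angles; "joint_vel": joint speeds; "joint_efforts": joint torques, N m; "eef_pos": TCP position; "ee_rot": TCP orientation; "force": force on the tool from outside, world axes, zero at the start; "wrist_torque": the same for the moment, N m; "opening": opening from 0.0 (shut) to 1.0 (fully open); "finger_force": force on a finger pad.
Only numpy, scipy, OpenCV 4.12 (cv2) and the standard library are available. Lean on these libraries where they do the work, as an engineer would, in place of code of your own. Each camera call takes 0.05 s, during which the arm holds its last target. There are 200 camera calls.

## Working session

There is one attempt and no reset: what is moved stays moved. The work goes in short steps, Python scripts to look and compute and a tool call to move; the robot and the scene stay as the last step left them, time stands still between calls to the robot, and variables do not carry over. Pictures are saved under pics/ and viewed, at most 10 in all, crops included, and the job is handed in when it is done.

Besides the shell and the picture viewer there is one more tool, called after "Call:" by a JSON object that holds its "op" and its "data". servo_tool: Moves the arm, as the interface text tells. Its arguments: {"type":"object","properties":{"moves":{"type":"array"},"force":{"type":"number"}},"required":["moves"]}

```bash
mkdir -p pics; python3 - <<'E'
from plant import env, vision
import cv2, numpy as np
for n in("scene","top"):
    cv2.imwrite(f"pics/{n}0.png",vision.get_image(n)); c=vision.calibration(n); print(n,c)
o=env.get_obs(); print(o['time'],o['eef_pos'],o['ee_rot'],o['opening'])
E
```

```text
scene {'fovy': 56.97966519249958, 'cx': 281.4686794876948, 'cy': 210.40848440296318, 'R': array([[ 0.23616212, -0.97170178, -0.00480643],
       [-0.77160349, -0.18451914, -0.60875343],
       [ 0.59063991,  0.14747316, -0.79334492]]), 't': array([-0.00706007,  0.48309515,  0.60446423])}
top {'fovy': 42.05298800783448, 'cx': 281.15794274884195, 'cy': 210.27106597981032, 'R': array([[ 0.13244232, -0.99118047,  0.00450686],
       [-0.96699998, -0.13020704, -0.21899124],
       [ 0.21764666,  0.02464558, -0.97571642]]), 't': array([0.04439337, 0.5573184 , 1.20130662])}
0.1 [ 0.27527487 -0.58809802  0.23025134] [-3.06444332e+00 -6.81820985e-01  8.17228242e-04] 1.0050564386155267
```

View pics/scene0.png

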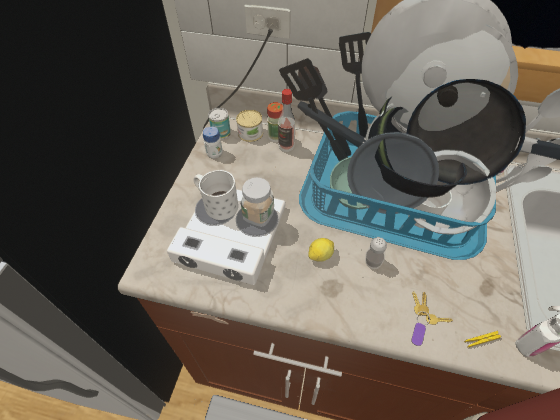

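View pics/top0.png

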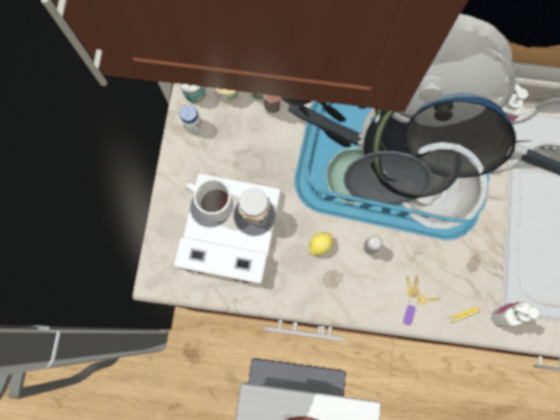

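The mug (scene 218,195; top 212,200) stands on the left plate and the jar on the right one, so the left wheel is the target. The wheels are the dark rectangles at scene (193,243) and (238,255), top (198,255) and (243,264).

```bash
cat > h.py <<'E'
import cv2, numpy as np
from plant import env, vision
def ray(n,u,v,z):
    c=vision.calibration(n); f=210/np.tan(np.radians(c['fovy']/2))
    R=np.array(c['R']);C=-R.T@c['t']; d=R.T@[(u-c['cx'])/f,(v-c['cy'])/f,1]
    return C+d*(z-C[2])/d[2]
def proj(n,X):
    c=vision.calibration(n); f=210/np.tan(np.radians(c['fovy']/2))
    p=np.array(c['R'])@X+c['t']; return p[:2]/p[2]*f+[c['cx'],c['cy']]
def blob(img,u,v,r=14,th=90):
    g=cv2.cvtColor(img,cv2.COLOR_BGR2GRAY)[v-r:v+r,u-r:u+r]
    n,l,s,c=cv2.connectedComponentsWithStats((g<th).astype(np.uint8))
    k=min((k for k in range(1,n) if s[k,4]>20),key=lambda k:np.hypot(*(c[k]-r)))
    return c[k]+[u-r,v-r],s[k]
E
python3 - <<'E'
from h import *
for n,ps in(("scene",[(193,243),(238,255)]),("top",[(198,255),(243,264)])):
    im=cv2.imread(f"pics/{n}0.png"); q=[]
    for p in ps:
        c,s=blob(im,*p); X=ray(n,*c,.057); q.append(X); print(n,c.round(1),s,X.round(4))
    d=q[0]-q[1]; print(np.linalg.norm(d),"yaw",np.arctan2(-d[0],d[1]))
im=cv2.imread("pics/scene0.png")[160:300,150:310]
cv2.imwrite("pics/c0.png",cv2.resize(im,None,fx=5,fy=5,interpolation=2)[:600])
E
```

```text
scene [191.9 242.3] [ 7 10 13  8 71] [0.4193 0.2969 0.057 ]
scene [237.4 254.4] [ 8 10 12  8 69] [0.4131 0.1902 0.057 ]
0.10688778541148765 yaw -0.05811624926802545
top [197.  254.6] [ 9 11  9  6 47] [0.4195 0.2945 0.057 ]
top [242.6 263.7] [ 9 11 10  7 56] [0.4126 0.1884 0.057 ]
0.10635933389613067 yaw -0.06463182175011066
```

View pics/c0.png

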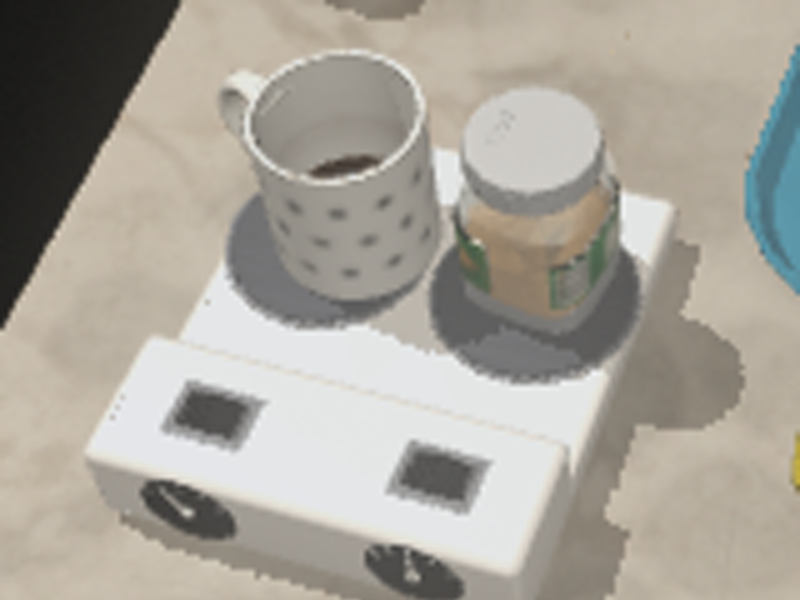

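The left needle points left of upright (off +1 click) and the right one upright, as stated. Next I check that the planned approach arc clears the dish rack.

```bash
python3 - <<'E'
from h import *
P=[(.275,-.588),(.38,-.42),(.44,-.2),(.46,0),(.46,.15),(.42,.303)]
for n in("scene","top"):
    im=cv2.imread(f"pics/{n}0.png")
    for z,c in((.0,(0,0,255)),(.23,(0,255,0))):
        for dx in(0,.06):
            q=[proj(n,np.array([x+dx,y,z])) for x,y in P]; cv2.polylines(im,[np.int32(q)],False,c,1)
    cv2.imwrite(f"pics/path_{n}.png",im)
a=cv2.imread("pics/path_scene.png");b=cv2.imread("pics/path_top.png")
cv2.imwrite("pics/path.png",cv2.resize(np.hstack([a,b]),(800,300)))
E
```

```text
(no output)
```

View pics/path.png

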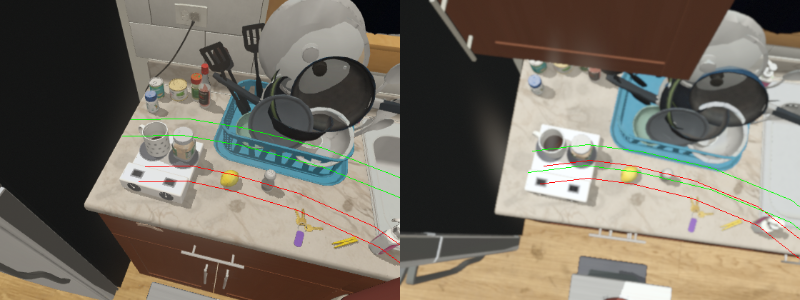

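The path at worktop level runs in front of the rack. A soap bottle stands close to the start pose, so I lift first, then swing inward.

Call:
{"op": "servo_tool", "data": {"moves": [{"grip":1,"dz":3},{"grip":1,"dz":3},{"grip":1,"dz":3},{"grip":1,"dy":3},{"grip":1,"dy":4},{"grip":1,"dy":4},{"grip":1,"dy":4,"dx":1},{"grip":1,"dy":4,"dx":1}], "force": 30}}

```text
schema error: expected keys grip, dx, dy, dz, twist
```

Call:
{"op": "servo_tool", "data": {"moves": [{"grip":1,"dx":0,"dy":0,"dz":3,"twist":0},{"grip":1,"dx":0,"dy":0,"dz":3,"twist":0},{"grip":1,"dx":0,"dy":0,"dz":3,"twist":0},{"grip":1,"dx":0,"dy":3,"dz":0,"twist":0},{"grip":1,"dx":0,"dy":4,"dz":0,"twist":0},{"grip":1,"dx":0.5,"dy":4,"dz":0,"twist":0},{"grip":1,"dx":1,"dy":4,"dz":0,"twist":0},{"grip":1,"dx":1,"dy":4,"dz":0,"twist":0}], "force": 30}}

```text
time: 0.77
eef_pos: [0.3, -0.3967, 0.3209]
ee_rot: [-3.066, -0.68, 0.001]
force: [0.7, 0.1, -0.1]
opening: -0.0
finger_force: 0.0
```

Call:
{"op": "servo_tool", "data": {"moves": [{"grip":1,"dx":2,"dy":3.5,"dz":0,"twist":-0.06},{"grip":1,"dx":2,"dy":3.5,"dz":0,"twist":-0.06},{"grip":1,"dx":2,"dy":3.5,"dz":0,"twist":-0.06},{"grip":1,"dx":2,"dy":3.5,"dz":0,"twist":-0.06},{"grip":1,"dx":2,"dy":3.5,"dz":0,"twist":-0.06},{"grip":1,"dx":2,"dy":3.5,"dz":0,"twist":-0.06},{"grip":1,"dx":2,"dy":3.5,"dz":0,"twist":-0.06},{"grip":1,"dx":1,"dy":4,"dz":0,"twist":-0.06}]}}

```text
time: 1.43
eef_pos: [0.4521, -0.1124, 0.321]
ee_rot: [3.141, -0.072, 0.001]
force: [0.4, -1.0, -0.6]
opening: 0.005
finger_force: 0.0
```

Call:
{"op": "servo_tool", "data": {"moves": [{"grip":1,"dx":1,"dy":4,"dz":0,"twist":0},{"grip":1,"dx":0,"dy":4,"dz":0,"twist":0},{"grip":1,"dx":0,"dy":4,"dz":0,"twist":0},{"grip":1,"dx":0,"dy":4,"dz":0,"twist":0},{"grip":1,"dx":0,"dy":4,"dz":0,"twist":0},{"grip":1,"dx":0,"dy":4,"dz":0,"twist":0},{"grip":1,"dx":0,"dy":4,"dz":0,"twist":0},{"grip":1,"dx":0,"dy":4,"dz":0,"twist":0}]}}

```text
time: 2.1
eef_pos: [0.4599, 0.208, 0.321]
ee_rot: [3.14, -0.066, -0.001]
force: [1.2, -0.5, 0.4]
opening: 0.004
finger_force: 0.0
```

Call:
{"op": "servo_tool", "data": {"moves": [{"grip":1,"dx":-2,"dy":3,"dz":0,"twist":0},{"grip":1,"dx":-2.1,"dy":3,"dz":0,"twist":0},{"grip":1,"dx":0,"dy":3.5,"dz":-2,"twist":0},{"grip":1,"dx":0,"dy":0,"dz":-4,"twist":0},{"grip":1,"dx":0,"dy":0,"dz":-4,"twist":0},{"grip":1,"dx":0,"dy":0,"dz":-4,"twist":0},{"grip":1,"dx":0,"dy":0,"dz":-4,"twist":0},{"grip":1,"dx":0,"dy":0,"dz":-4,"twist":0}]}}

```text
time: 2.77
eef_pos: [0.4193, 0.3011, 0.0995]
ee_rot: [-3.141, 0.066, -0.0]
force: [0.7, 0.4, -0.1]
opening: -0.003
finger_force: 0.0
```

```bash
python3 - <<'E'
from h import *
o=env.get_obs(); X=o['eef_pos']; print(X,o['force'],[(n,proj(n,np.array(X)).round(1)) for n in("scene","top")])
a=vision.get_image("scene")[160:310,140:300]; b=vision.get_image("top")[150:300,140:300]
cv2.imwrite("pics/c1.png",cv2.resize(np.hstack([a,b]),(800,375),interpolation=2))
E
```

```text
[0.41933743 0.30107072 0.09954032] [ 0.72317606  0.3994527  -0.07203063] [('scene', array([186.3, 230.9])), ('top', array([191.2, 251.5]))]
```

View pics/c1.png

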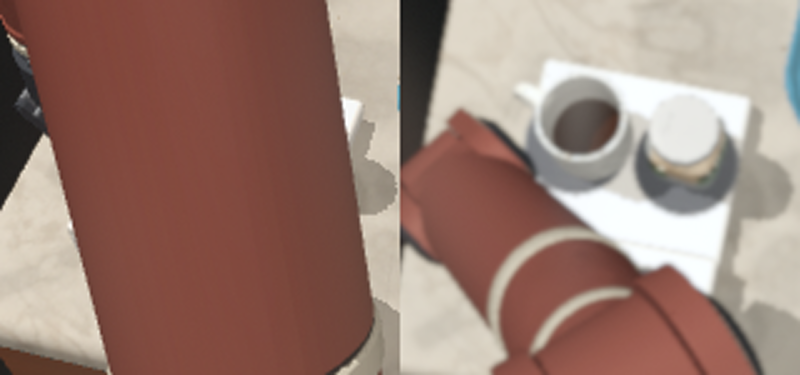

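The arm hides the console in both views; mug and jar are undisturbed. I go down by feel.

Call:
{"op": "servo_tool", "data": {"moves": [{"grip":1,"dx":0,"dy":0,"dz":-2,"twist":0},{"grip":1,"dx":0,"dy":0,"dz":-1.2,"twist":0},{"grip":1,"dx":0,"dy":0,"dz":-0.3,"twist":0},{"grip":1,"dx":0,"dy":0,"dz":0,"twist":0}]}}

```text
time: 3.2
eef_pos: [0.4201, 0.3018, 0.0675]
ee_rot: [-3.14, 0.066, -0.002]
force: [-0.4, -0.5, -0.6]
opening: -0.004
finger_force: 0.0
```

Call:
{"op": "servo_tool", "data": {"moves": [{"grip":1,"dx":0,"dy":0,"dz":-0.2,"twist":0},{"grip":1,"dx":0,"dy":0,"dz":-0.1,"twist":0},{"grip":1,"dx":0,"dy":0,"dz":-0.1,"twist":0},{"grip":1,"dx":0,"dy":0,"dz":0,"twist":0}]}}

```text
time: 3.53
eef_pos: [0.4199, 0.3015, 0.063]
ee_rot: [-3.14, 0.066, -0.002]
force: [0.8, 0.6, -0.7]
opening: -0.0
finger_force: 0.0
```

Call:
{"op": "servo_tool", "data": {"moves": [{"grip":1,"dx":0,"dy":0,"dz":-0.1,"twist":0},{"grip":1,"dx":0,"dy":0,"dz":-0.1,"twist":0},{"grip":1,"dx":0,"dy":0,"dz":0,"twist":0}]}}

```text
time: 3.78
eef_pos: [0.4195, 0.3013, 0.0602]
ee_rot: [3.141, -0.066, -0.0]
force: [1.3, -0.2, -0.3]
opening: -0.003
finger_force: 0.0
```

Call:
{"op": "servo_tool", "data": {"moves": [{"grip":1,"dx":0,"dy":0,"dz":-0.1,"twist":0},{"grip":1,"dx":0,"dy":0,"dz":0,"twist":0}]}}

```text
time: 3.95
eef_pos: [0.4196, 0.3018, 0.06]
ee_rot: [-3.14, 0.066, -0.001]
force: [-1.1, -1.1, 4.6]
opening: 0.0
finger_force: 2.5
```

Call:
{"op": "servo_tool", "data": {"moves": [{"grip":1,"dx":0,"dy":0,"dz":-0.04,"twist":0},{"grip":1,"dx":-0.01,"dy":-0.15,"dz":0,"twist":0},{"grip":1,"dx":-0.01,"dy":-0.15,"dz":0,"twist":0},{"grip":1,"dx":0,"dy":0,"dz":0,"twist":0}]}}

```text
time: 4.28
eef_pos: [0.4195, 0.2997, 0.06]
ee_rot: [-3.138, 0.065, -0.002]
force: [-1.0, 1.6, 6.8]
opening: 0.003
finger_force: 3.5
```

Call:
{"op": "servo_tool", "data": {"moves": [{"grip":1,"dx":-0.01,"dy":-0.15,"dz":0,"twist":0},{"grip":1,"dx":-0.01,"dy":-0.15,"dz":0,"twist":0},{"grip":1,"dx":-0.01,"dy":-0.15,"dz":0,"twist":0},{"grip":1,"dx":0,"dy":0,"dz":0,"twist":0}]}}

```text
time: 4.62
eef_pos: [0.4192, 0.2948, 0.06]
ee_rot: [-3.139, 0.065, -0.002]
force: [-1.6, 0.4, 7.1]
opening: 0.001
finger_force: 3.8
```

Call:
{"op": "servo_tool", "data": {"moves": [{"grip":1,"dx":-0.01,"dy":-0.15,"dz":0,"twist":0},{"grip":1,"dx":-0.01,"dy":-0.15,"dz":0,"twist":0},{"grip":1,"dx":-0.01,"dy":-0.15,"dz":0,"twist":0},{"grip":1,"dx":0,"dy":0,"dz":0,"twist":0}]}}

```text
time: 4.95
eef_pos: [0.4188, 0.2898, 0.0599]
ee_rot: [-3.14, 0.066, -0.001]
force: [-0.9, -1.3, 8.2]
opening: 0.002
finger_force: 4.0
```

The lateral force changed sign, so the wheel is past half-way. I finish the stroke and lift away.

Call:
{"op": "servo_tool", "data": {"moves": [{"grip":1,"dx":-0.01,"dy":-0.15,"dz":0,"twist":0},{"grip":1,"dx":0,"dy":-0.1,"dz":0,"twist":0},{"grip":1,"dx":0,"dy":0,"dz":0,"twist":0},{"grip":1,"dx":0,"dy":0,"dz":0.5,"twist":0},{"grip":1,"dx":0,"dy":0,"dz":2,"twist":0},{"grip":1,"dx":0,"dy":0,"dz":4,"twist":0},{"grip":1,"dx":0,"dy":0,"dz":4,"twist":0},{"grip":1,"dx":0,"dy":0,"dz":4,"twist":0}]}}

```text
time: 5.62
eef_pos: [0.4181, 0.2865, 0.2054]
ee_rot: [3.14, -0.066, -0.002]
force: [0.9, 0.0, -0.6]
opening: -0.002
finger_force: 0.0
```

Call:
{"op": "servo_tool", "data": {"moves": [{"grip":1,"dx":0,"dy":0,"dz":4,"twist":0},{"grip":1,"dx":0,"dy":0,"dz":4,"twist":0},{"grip":1,"dx":1.2,"dy":-4,"dz":4,"twist":0},{"grip":1,"dx":1,"dy":-4,"dz":0,"twist":0},{"grip":1,"dx":1,"dy":-4,"dz":0,"twist":0},{"grip":1,"dx":1,"dy":-4,"dz":0,"twist":0},{"grip":1,"dx":0,"dy":-4,"dz":0,"twist":0},{"grip":1,"dx":0,"dy":-4,"dz":0,"twist":0}]}}

```text
time: 6.28
eef_pos: [0.4572, 0.0559, 0.3128]
ee_rot: [-3.141, 0.067, -0.0]
force: [0.4, 0.2, -0.9]
opening: -0.005
finger_force: 0.0
```

Call:
{"op": "servo_tool", "data": {"moves": [{"grip":1,"dx":0,"dy":-4,"dz":0,"twist":0},{"grip":1,"dx":0,"dy":-4,"dz":0,"twist":0},{"grip":1,"dx":0,"dy":-4,"dz":0,"twist":0},{"grip":1,"dx":0,"dy":-4,"dz":0,"twist":0},{"grip":1,"dx":0,"dy":-4,"dz":0,"twist":0},{"grip":1,"dx":0,"dy":0,"dz":0,"twist":0},{"grip":1,"dx":0,"dy":0,"dz":0,"twist":0}]}}

```text
time: 6.87
eef_pos: [0.4565, -0.1448, 0.3124]
ee_rot: [3.14, -0.076, -0.001]
force: [0.4, 1.6, -0.2]
opening: -0.001
finger_force: 0.0
```

```bash
python3 - <<'E'
from h import *
o=env.get_obs(); print(o['time'],o['eef_pos'],o['force'])
im=vision.get_image("scene"); cv2.imwrite("pics/s2.png",im)
cv2.imwrite("pics/c2.png",cv2.resize(im[160:300,150:310],None,fx=5,fy=5,interpolation=2)[:600])
E
```

```text
6.8667 [ 0.45654822 -0.14476182  0.31244675] [ 0.37348017  1.58282282 -0.22366015]
```

View pics/c2.png

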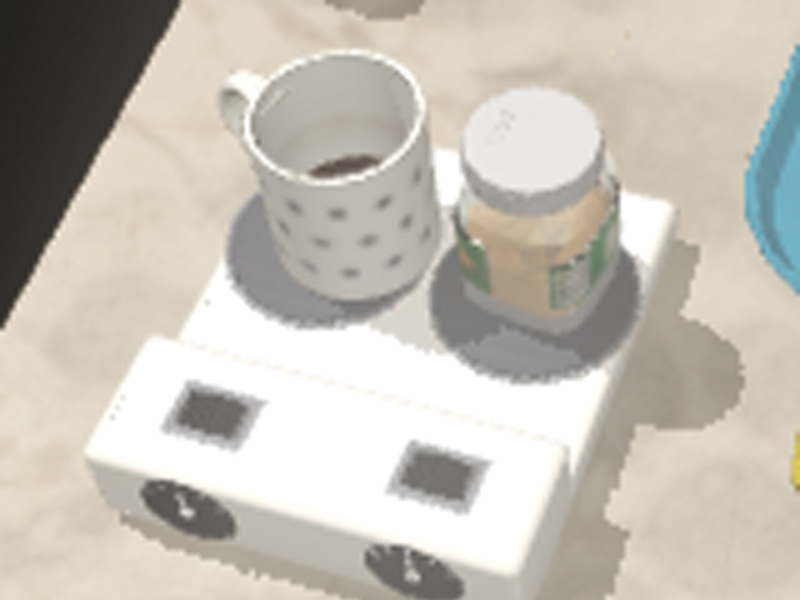

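The left needle (crop 183,505) now stands upright like the unchanged right one (410,560); mug and jar have not moved and the arm is clear.

```bash
python3 -c "
from plant import finish_job
print(finish_job())"
```

```text
the job is handed in; nothing more can be done
None
```

I rolled the left wheel, in front of the mug's plate, one click to the right and handed the job in. The last picture shows its needle upright, the right wheel's needle unchanged, and the mug and jar in place. I didn't re-check the shaker and lemon, but nothing came near them. The hand-in gave no verdict.

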